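# Load the label dispenser

### The arm

A 6-joint arm with a two-finger parallel gripper is mounted at the origin on a cart in front of the work surface, level with it; the furniture and walls round the work are solid. World frame = base frame: x ahead of the robot, y to its left, z up, the work surface at z = 0. Lengths are in m, angles in rad, forces in N, time in s.
With the tool pointing down it reaches from about 0.425 to 0.925 m from the base axis. Payload 12.5 kg.
Tool frame: the origin (TCP) lies at the very end of the fingers, on their centre line; the grasp point (between the pads) lies 19 mm behind it; z points along the fingers, y is the direction in which the jaws open and shut (so a half turn about z gives the same grasp; the last joint's range is limited). The gripper opens to 85 mm and grips with 20 to 120 N. Pads are 22 mm wide; open, the fingers measure 114 mm over their backs; the gripper's body (76 mm by 85 mm) begins 54 mm behind the grasp point. The pads swing forward as they close: fully open they stand 13 mm farther back than shut.
Start: joints at [1.038, 0.491, 1.559, -0, 1.092, -0.106], TCP at [0.259, 0.569, 0.231] pointing down, gripper open.
Joint ranges: [-3.1, 3.1], [-0.84, 2.19], [0.05, 2.79], [-1.13, 4.28], [0.06, 2.93], [-2.69, 2.69]. Speed limits (rad/s): [2.22, 2.22, 2.79, 3.14, 3.14, 3.14].

### API

Orientations are given as a unit quaternion [x, y, z, w].
In Python, from cell import ctrl gives the robot as it stands.
- The arm moves only by the shell command python3 -m creep 'ROWS'. ROWS is JSON, a list of rows, each a list of 7 numbers: the turn, a rotation vector about the tool's x, y, z in degrees, then the shift along the tool's x, y, z in m, then the finger opening in m, from 0 to 0.0854. In form: [[wx, wy, wz, x, y, z, fingers], ...]. A call has 1 to 10 rows; each row shifts and turns the commanded pose from where the row before left it, along the tool's axes as they then stand; what a row does not reach is not made up. A row lasts 1/10 s, in which the tool goes at most 50 mm and 8.59 degrees, less where a joint would pass 70% of its speed; a pose out of reach is approached as far as the arm can. A call is refused whole if a number of a shift passes 0.05 or a number of a turn 8.59, either way. A call with a gripper value outside its range is refused whole. The fingers move at their own pace and stop on an object; the grip force is fixed at half the most. Time passes only in rows, so rows that do not move let the fingers close. It gives the time, the measured TCP pose, the force and the opening at its end, in the units of the state.
- ctrl.state(): the state, without advancing time (a new reading comes with each control period).
- ctrl.grab_frame(name): name is "scene" or "top" or "wrist"; returns the picture (480x640x3 uint8, red, green, blue); there is no depth.
- ctrl.camera_params(name): a dict with "fovy" (degrees; the focal length in pixels is half the picture's height over the tangent of half this angle, whatever the lens; pixels are square), "cx", "cy" (the principal point, pixels), "dist_coeffs" ([k1, k2, p1, p2, k3] as OpenCV has them; the pictures are not rectified), "pose" (4x4, takes a point from camera to world coordinates). Camera axes: x right, y down, z forward; pixel columns grow to the right and rows downward; lengths in m; the calibration is good to about 2 mm. A picture is of the moment at which its call begins: read the wrist's pose just before it. camera_params takes no time and is no camera call; for the wrist camera it gives the pose at the moment of the call.
- ctrl.close_job(): hands the job in, once; it reports no verdict.
Trained networks look in the newest picture that a camera, given by its name, has taken for a name from the list of things; names that differ only in an ending like _2 or _b are one class to them, and where a whole thing is asked for, a point or a joint stands for the part that bears it (a point fixed in the world has none). Each returns a list of dicts, best first, with "p" (0 to 1); they miss things now and then, are a little off and sometimes report something else, mostly with a low value. They report only what shows in the picture. A call takes as long as a camera call. They do not tell look-alikes from the thing itself.
- ctrl.boxes_of(label, camera): "at" ([column, row] in pixels, amid what is visible of it).
- ctrl.masks_of(label, camera): "region" (480x640 bool, what is visible of it) and "at" ([column, row] in pixels, amid what is visible of it).
The state is a dict: "time": time; "joint_pos": joint angles; "dq": joint speeds; "effort": joint torques, N m; "tcp_pos": TCP position; "tool_rot": TCP orientation; "ft_force": force on the tool from outside, world axes, zero at the start; "moment": the same for the moment, N m; "width": opening from 0.0 (shut) to 1.0 (fully open).
Only numpy, scipy, OpenCV 4.12 (cv2) and the standard library are available. Lean on these libraries where they do the work, as an engineer would, in place of code of your own. Each camera call takes 0.05 s, during which the arm holds its last target.

### The job

Load the label dispenser: stand both label reels in the bay between its cheeks, the wide reel next to the cheek with the spindle and the narrow reel next to the far cheek, then push the spindle by its knob all the way in, through both reels and out of the far cheek. Finally push the black end cap onto the protruding spindle tip until it meets the cheek, let everything go, and leave the stamp and the dessert cup standing where they are.

Things in the scene. Friction and masses are not known exactly. Their poses are not given: they have to be found in the camera images.
- dispenser: Fixed label dispenser. Beech base 96 (x) x 86 (y) x 12 high; two cheeks 8 thick, 70 wide in x, tops 63 above the counter, outer faces at y = +-43. Bay between them y = -35 to 35, floor 12 up. Origin: centre of the underside; z up, y along the spindle axis towards the cheek with the spindle, which has a steel guide boss 24 across out to y = 57. Fixed to the counter; axis 39 above it.
- bay_axis (a point): Point on the spindle axis midway between the cheeks, 39 above the counter, axes as the dispenser's. Two steel ridges 5 high on the bay floor run along y, inner edges at x = +-18.3: a reel standing on a flat nests between them (sloping sides guide it in), which puts its centre on the axis.
- cap_seat (a point): Point on the spindle axis at the outer face of the far cheek (dispenser y = -43), where the cap's mouth rim must end up; axes as the dispenser's. The spindle comes out here towards -y.
- spindle (a joint): How far the steel spindle is pushed in, m: about 0 as found (tip just behind the bay), 0.110 fully in, against its stop, tip 24 mm out of the far cheek. 12 in diameter, the last 6 mm tapered to 6 across. Slides stiffly (about 3 N) along the dispenser's -y and stays where it is left.
- knob_face (a point): Centre of the outer end face of the spindle's black round knob (28 across, 18 thick, on the spindle axis); pressing this face towards the dispenser's -y pushes the spindle in. Axes as the dispenser's. With the spindle fully in this face stands at dispenser y = 75.
- reel_wide: The wide label reel: grey octagonal flanges 54 across flats with paper between, 34 long along its bore, bore 19 across right through. It stands on one flat with the bore level. Origin: centre of the reel (27 above what it stands on); y along the bore, z up, x across a pair of upright flats (54 wide). Either end may face either way.
- reel_narrow: The narrow label reel: like the wide one in every way but only 20 long along its bore. Origin: centre of the reel, 27 above what it stands on; y along the bore, z up, x across a pair of upright flats (54 wide).
- end_cap: Black octagonal end cap, 36 across flats, 30 long, standing on a flat with its bore level. Blind bore 15 across and 26 deep, open at its +y end; a steel disc on the closed -y end. Origin: its centre, 18 above what it stands on; y along the bore, towards the open mouth; z up; x across two upright flats (36 wide).
- cap_mouth (a point): Centre of the cap's open mouth, 15 from its centre along the cap's +y; axes as the cap's.
- stamp: Bystander: rubber stamp with a turned dark red handle, 24x34x74, standing; origin under its centre.
- pudding: Bystander: lidded dessert cup, 78 across, 75 high; origin under its centre.
Not all that is in view belongs to the job. What is shaped like the reel_narrow but pink is not meant.

How it is judged:
By the outcome, as a careful person would: the job done as asked, in the order asked, and still so for the second after the job is handed in, with the robot touching nothing.
It also fails if it takes over 72 s, if anything falls off the work surface, if the arm or the gripper's body presses on something with over 40 N, if the wrist force passes 120 N, or if a joint passes its speed limit or range.

## Working session

There is one attempt and no reset: what is moved stays moved. The work goes in short steps, Python scripts to look and compute and a shell command to move; the robot and the scene stay as the last step left them, time stands still between calls to the robot, and variables do not carry over. Pictures are saved under pics/ and viewed, and the job is handed in when it is done.

```bash
ls; mkdir -p pics; cat > h.py <<'E'
import numpy as np, cv2
from cell import ctrl
from scipy.spatial.transform import Rotation as R
def K(n):
    p=ctrl.camera_params(n); f=240/np.tan(np.radians(p["fovy"])/2)
    return np.array([[f,0,p["cx"]],[0,f,p["cy"]],[0,0,1.]]),np.array(p["dist_coeffs"],float),np.array(p["pose"])
def ray(n,uv,cal=None):
    k,d,T=cal or K(n)
    q=cv2.undistortPoints(np.array(uv,float).reshape(-1,1,2),k,d).reshape(-1,2)
    v=np.c_[q,np.ones(len(q))]@T[:3,:3].T
    return T[:3,3],v
def onz(n,uv,z,cal=None):
    o,v=ray(n,uv,cal); s=(z-o[2])/v[:,2]; return o+v*s[:,None]
def proj(n,P,cal=None):
    k,d,T=cal or K(n)
    Ti=np.linalg.inv(T); r=cv2.Rodrigues(Ti[:3,:3])[0]
    return cv2.projectPoints(np.array(P,float).reshape(-1,1,3),r,Ti[:3,3],k,d)[0].reshape(-1,2)
def grab(n,fn):
    im=ctrl.grab_frame(n); cv2.imwrite("pics/"+fn+".png",im[:,:,::-1]); return im
E
python3 - <<'E'
from h import *
np.set_printoptions(precision=3,suppress=True)
for n in ["scene","top"]:
    grab(n,n+"0"); print(n,K(n))
print(ctrl.state())
print(K("wrist"))
for n in ["scene","top"]:
    for l in ["dispenser","reel_wide","reel_narrow","end_cap","stamp","pudding","knob_face"]:
        print(n,l,[(np.round(b["at"]),round(b["p"],2)) for b in ctrl.boxes_of(l,n)][:4])
E
```

```text
pics
scene (array([[546.514,   0.   , 317.794],
       [  0.   , 546.514, 235.89 ],
       [  0.   ,   0.   ,   1.   ]]), array([0.006, 0.   , 0.   , 0.   , 0.   ]), array([[ 0.633, -0.304,  0.712, -0.172],
       [-0.774, -0.258,  0.579, -0.651],
       [ 0.007, -0.917, -0.399,  0.472],
       [ 0.   ,  0.   ,  0.   ,  1.   ]]))
top (array([[494.994,   0.   , 326.699],
       [  0.   , 494.994, 241.197],
       [  0.   ,   0.   ,   1.   ]]), array([-0.066,  0.   ,  0.   ,  0.   ,  0.   ]), array([[ 0.01 , -0.985,  0.172,  0.375],
       [-0.999, -0.016, -0.036, -0.071],
       [ 0.038, -0.172, -0.984,  0.957],
       [ 0.   ,  0.   ,  0.   ,  1.   ]]))
{'time': 0.1, 'joint_pos': array([ 1.038,  0.491,  1.559,  0.   ,  1.092, -0.106]), 'dq': array([-0.002, -0.001, -0.001, -0.   ,  0.001, -0.001]), 'effort': array([  0.004, -61.944, -26.203,  -0.   ,   0.003,  -0.   ]), 'tcp_pos': array([0.259, 0.569, 0.231]), 'tool_rot': array([ 0.212,  0.977, -0.   , -0.   ]), 'ft_force': array([-0.076, -0.834,  0.449]), 'moment': array([-0.057,  0.089,  0.01 ]), 'width': 1.0037264730138253}
(array(
[... 436 characters left out ...]
[457., 343.]), 0.7), (array([394., 323.]), 0.68), (array([294., 248.]), 0.57)]
scene end_cap [(array([290., 282.]), 0.74)]
scene stamp [(array([351., 288.]), 0.75)]
scene pudding [(array([203., 244.]), 0.69)]
scene knob_face [(array([247., 222.]), 0.62), (array([205., 243.]), 0.21)]
top dispenser [(array([373., 269.]), 0.73), (array([272., 228.]), 0.57)]
top reel_wide [(array([421., 223.]), 0.67), (array([312., 293.]), 0.59)]
top reel_narrow [(array([429., 294.]), 0.87), (array([478., 290.]), 0.56)]
top end_cap [(array([309., 289.]), 0.62)]
top stamp [(array([374., 265.]), 0.86)]
top pudding [(array([203., 300.]), 0.8)]
top knob_face [(array([207., 228.]), 0.96), (array([373., 267.]), 0.61)]
```

View pics/scene0.png

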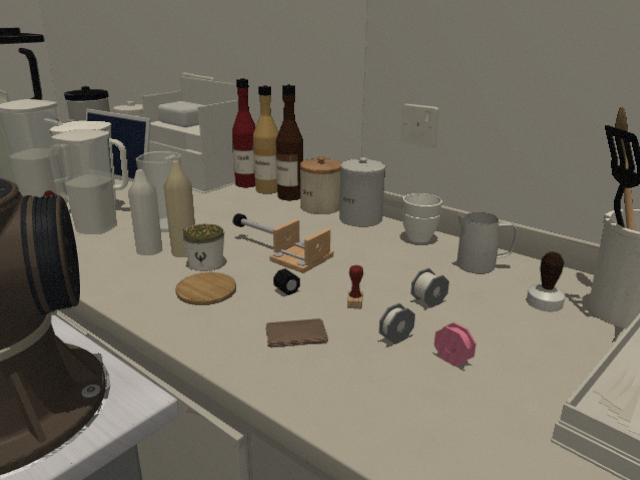

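View pics/top0.png

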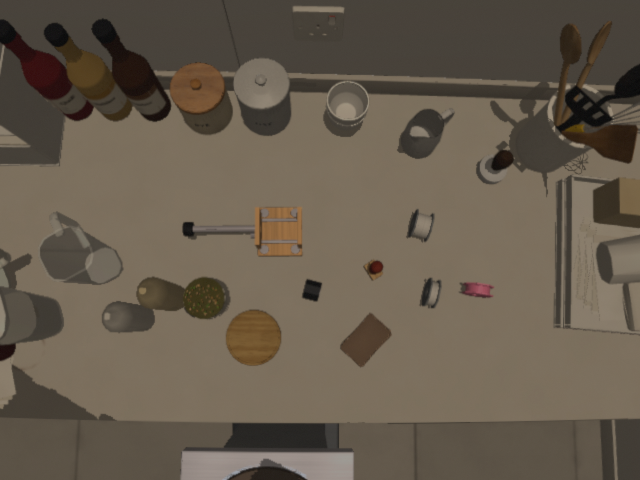

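Scene: dispenser at top-image (279,232), with the spindle to the left (+y). Wide reel is at (421,225), narrow reel (432,293), pink decoy (478,290), cap (312,290), stamp (374,269) and dessert cup (205,298).

```bash
python3 - <<'E'
from h import *
np.set_printoptions(precision=4,suppress=True)
for l,uv,z in [("disp",(279,232),.03),("wide",(421,225),.035),("narrow",(432,293),.035),("pink",(478,290),.035),("cap",(312,290),.025),("stamp",(374,269),.05),("knob",(188,229),.045),("pud",(204,298),.07)]:
    print(l,onz("top",uv,z))
im=cv2.imread("pics/top0.png")
def crop(a,b,c,d,s,fn): cv2.imwrite("pics/"+fn+".png",cv2.resize(im[b:d,a:c],None,fx=s,fy=s,interpolation=cv2.INTER_CUBIC))
crop(175,195,325,305,5,"c1"); crop(350,200,510,315,5,"c2")
E
```

```text
disp [[ 0.5541 -0.014   0.03  ]]
wide [[ 0.5714 -0.286   0.035 ]]
narrow [[ 0.4412 -0.304   0.035 ]]
pink [[ 0.4476 -0.3928  0.035 ]]
cap [[ 0.445  -0.0784  0.025 ]]
stamp [[ 0.4834 -0.1925  0.05  ]]
knob [[0.5541 0.1553 0.045 ]]
pud [[0.4247 0.1137 0.07  ]]
```

View pics/c1.png

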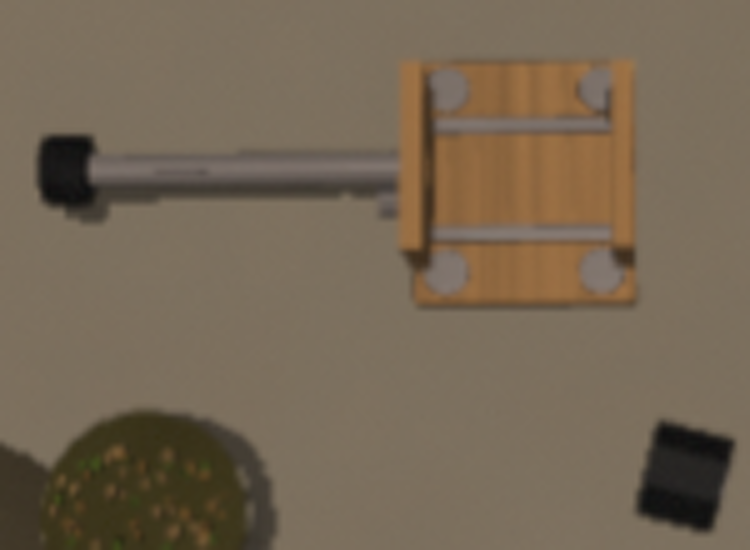

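View pics/c2.png

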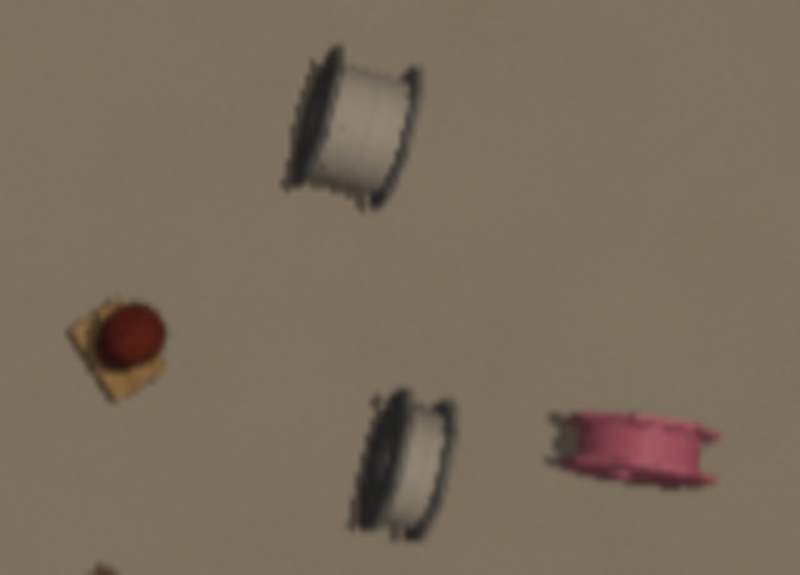

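```bash
python3 -m creep '[[0,0,8.5,0,0,-0.05,0.085],[0,0,8.5,0,0,-0.05,0.085],[0,0,8.5,0,0,0,0.085],[0,0,8.5,0,0,0,0.085],[0,0,8.5,0,0,0,0.085],[0,0,8.5,0,0,0,0.085],[0,0,8.5,0,0,0,0.085],[0,0,6,0,0,0,0.085],[0,0,0,-0.05,0.022,0,0.085],[0,0,0,-0.05,0.022,0,0.085]]'; python3 -m creep '[[0,0,0,-0.05,0.022,0,0.085],[0,0,0,-0.05,0.022,0,0.085],[0,0,0,-0.05,0.022,0,0.085],[0,0,0,-0.05,0.022,0,0.085],[0,0,0,-0.05,0.022,0,0.085],[0,0,0,-0.05,0.022,0,0.085],[0,0,0,-0.05,0.022,0,0.085],[0,0,0,-0.05,0.022,0,0.085],[0,0,0,-0.05,0.022,0.03,0.085],[0,0,0,-0.05,0.022,0.03,0.085]]'
```

```text
time: 1.8
tcp_pos: [0.2989, 0.4767, 0.3307]
tool_rot: [0.706, 0.708, -0.0, 0.0]
ft_force: [1.8, 0.1, -0.0]
width: 0.995
time: 2.8
tcp_pos: [0.4964, 0.0292, 0.2832]
tool_rot: [0.707, 0.707, 0.001, 0.001]
ft_force: [1.3, 1.0, 0.3]
width: 0.996
```

```bash
python3 -m creep '[[0,0,0,-0.05,0.015,0,0.085],[0,0,0,-0.04,0.015,0,0.085],[0,0,0,0,0,0,0.085],[0,0,0,0,0,0,0.085]]'; python3 - <<'E'
from h import *
np.set_printoptions(precision=4,suppress=True)
grab("wrist","w1"); print(repr(K("wrist")))
np.save("w1cal.npy",K("wrist")[2])
E
```

```text
time: 3.2
tcp_pos: [0.5252, -0.0573, 0.2828]
tool_rot: [0.708, 0.707, -0.0, -0.0]
ft_force: [0.4, 0.3, 1.0]
width: 0.996
(array([[426.586 ,   0.    , 325.7101],
       [  0.    , 426.586 , 235.6923],
       [  0.    ,   0.    ,   1.    ]]), array([-0.0195,  0.    ,  0.    ,  0.    ,  0.    ]), array([[ 1.    ,  0.0005, -0.0012,  0.525 ],
       [ 0.0001, -0.9525, -0.3046,  0.0198],
       [-0.0013,  0.3046, -0.9525,  0.4251],
       [ 0.    ,  0.    ,  0.    ,  1.    ]]))
```

View pics/w1.png

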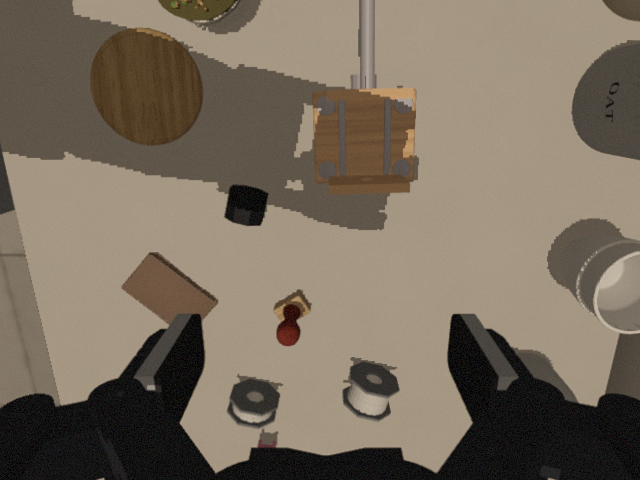

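```bash
python3 - <<'E'
import cv2,numpy as np
im=cv2.imread("pics/w1.png")
def crop(a,b,c,d,s,fn,g=1.6): cv2.imwrite("pics/"+fn+".png",np.clip(cv2.resize(im[b:d,a:c],None,fx=s,fy=s,interpolation=cv2.INTER_CUBIC)*g,0,255).astype('u1'))
crop(300,75,430,205,4.6,"d1"); crop(215,345,405,465,4.2,"d2"); crop(215,175,280,235,8,"d3",3)
E
```

```text
(no output)
```

View pics/d1.png

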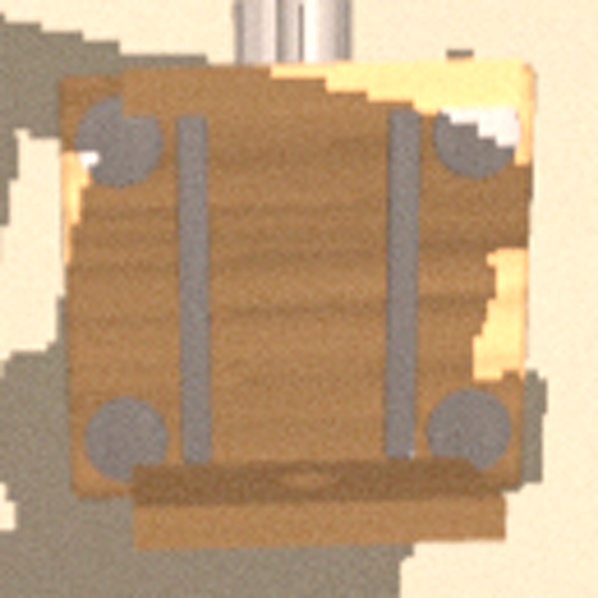

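View pics/d2.png

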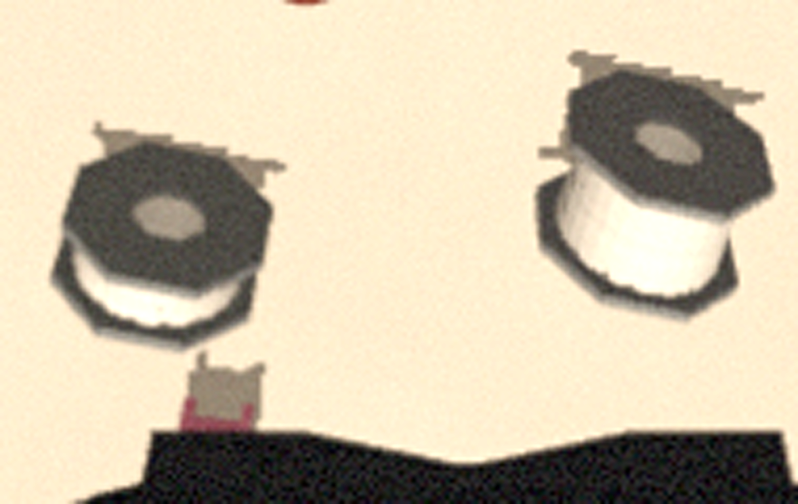

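View pics/d3.png

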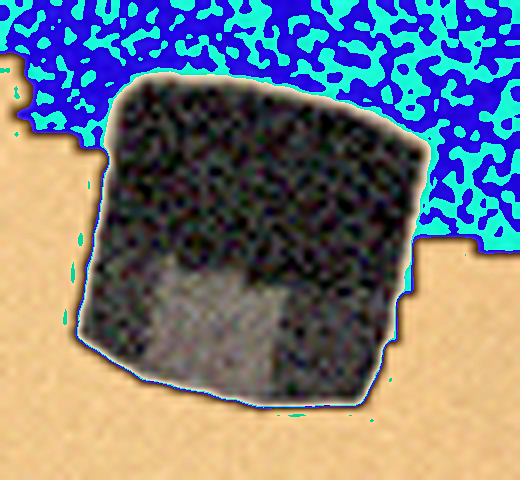

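```bash
cat > fit.py <<'E'
from h import *
from scipy.optimize import least_squares
a,b=.01118,.027
OCT=np.array([(-a,b),(a,b),(b,a),(b,-a),(a,-b),(-a,-b),(-b,-a),(-b,a)]) # x,z
def place(M,p): # p x,y,yaw
    c,s=np.cos(p[2]),np.sin(p[2]); M=np.asarray(M,float)
    return np.c_[p[0]+c*M[:,0]-s*M[:,1],p[1]+s*M[:,0]+c*M[:,1],M[:,2]]
def fit(name,cal,M,uv,p0):
    r=least_squares(lambda p:(proj(name,place(M,p),cal)-uv).ravel(),p0,loss="soft_l1")
    e=np.linalg.norm(proj(name,place(M,r.x),cal)-uv,axis=1)
    return r.x,e
E
cat > f1.py <<'E'
from fit import *
np.set_printoptions(precision=4,suppress=True)
T=np.load("w1cal.npy"); k,d,_=K("wrist"); cal=(k,d,T)
im=cv2.imread("pics/w1.png")
up=lambda pts,s,o: np.array(pts,float)/s-0.5+0.5/s+np.array(o)
# dispenser: base top corners z=.012 & far cheek top
H=.035
M=[(-.048,-.043,.012),(.048,-.043,.012),(-.048,.043,.012),(-.0183,-.035,.017),(.0183,-.035,.017),(-.035,-.043,.063),(.035,-.043,.063),(-.035,-.035,.063),(.035,-.035,.063)]
uv=up([(75,490),(520,485),(60,80),(212,460),(386,456),(135,547),(505,538),(135,505),(503,496)],4.6,(300,75))
p,e=fit("wrist",cal,M,uv,[.555,-.014,0]); print("disp",p,np.degrees(p[2]),e); D=p
# reels
def reel(L,pts,p0,nm):
    M=[];uv=[]
    for (i,side),q in pts.items():
        M.append((OCT[i][0],side*L/2,.027+OCT[i][1])); uv.append(q)
    p,e=fit("wrist",cal,M,up(uv,4.2,(215,345)),p0); print(nm,p,np.degrees(p[2]),e); return p
W=reel(.034,{(0,1):(650,193),(1,1):(727,213),(2,1):(773,190),(3,1):(760,138),(4,1):(702,88),(5,1):(622,72),(6,1):(570,95),(7,1):(570,143),(0,-1):(602,302),(1,-1):(688,318),(2,-1):(737,283)},[.571,-.286,0],"wide")
N=reel(.020,{(0,1):(125,275),(1,1):(213,293),(2,1):(262,265),(3,1):(272,210),(4,1):(223,155),(5,1):(137,145),(6,1):(80,165),(7,1):(65,230),(0,-1):(97,330),(1,-1):(182,347)},[.441,-.304,0],"narrow")
# overlay
def wire(p,L):
    for s in(1,-1):
        q=proj("wrist",place(np.c_[OCT[:,0],np.full(8,s*L/2),.027+OCT[:,1]],p),cal)
        cv2.polylines(big,[np.int32((q+.5)*4)],True,(0,255,0) if s>0 else (0,0,255),1)
big=cv2.resize(im,None,fx=4,fy=4)
wire(W,.034); wire(N,.020)
cv2.imwrite("pics/o1.png",big[345*4:465*4,215*4:405*4])
b=proj("wrist",place([(x,y,z) for y in(-.043,-.035,.035,.043) for x in(-.035,.035) for z in(.063,)],D),cal)
for i in (0,2,4,6): cv2.line(big,np.int32((b[i]+.5)*4),np.int32((b[i+1]+.5)*4),(0,255,0),1)
b=proj("wrist",place([(-.048,-.043,.012),(.048,-.043,.012),(.048,.043,.012),(-.048,.043,.012)],D),cal); cv2.polylines(big,[np.int32((b+.5)*4)],True,(255,0,0),1)
for x in(-.0183,.0183):
    b=proj("wrist",place([(x,-.035,.017),(x,.035,.017)],D),cal);cv2.line(big,np.int32((b[0]+.5)*4),np.int32((b[1]+.5)*4),(0,0,255),1)
cv2.imwrite("pics/o2.png",big[75*4:205*4,300*4:430*4])
E
python3 f1.py
```

```text
disp [ 0.561  -0.0138  0.024 ] 1.376490993363715 [1.8053 0.8043 1.9003 0.1684 0.2406 0.3172 0.3572 0.5156 1.1219]
wide [ 0.5738 -0.2875 -0.2541] -14.557346843129986 [2.5597 0.4747 1.1219 1.3254 0.7264 0.8244 1.1192 1.0531 0.678  1.2097
 2.1513]
narrow [ 0.4435 -0.3047 -0.2526] -14.474610237223226 [3.3311 3.5514 1.023  0.905  1.0505 2.6229 0.0761 2.4942 1.7119 1.958 ]
```

View pics/o1.png

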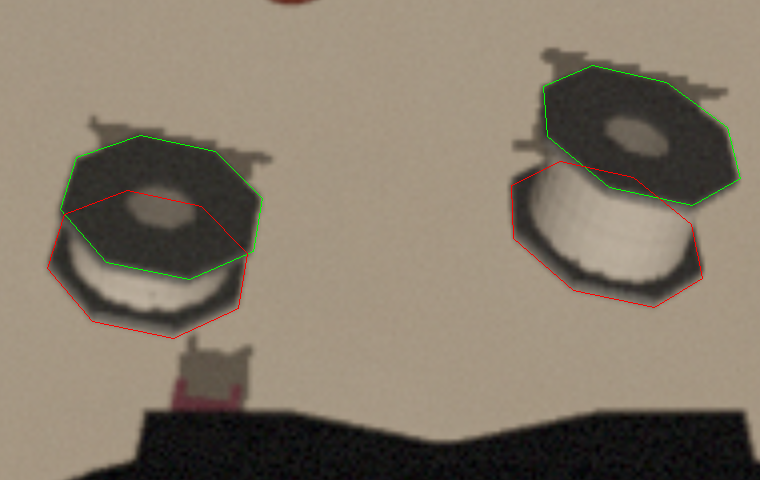

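View pics/o2.png

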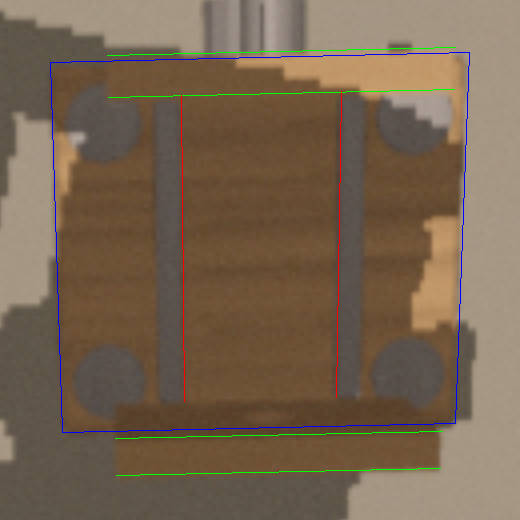

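```bash
python3 -m creep '[[0,0,0,-0.046,0.0097,0.02,0.085],[0,0,0,-0.046,0.0097,0.02,0.085],[0,0,0,-0.046,0.0097,0.02,0.085],[0,0,0,-0.046,0.0097,0.02,0.085],[0,0,0,-0.046,0.0097,0.02,0.085],[0,0,7.3,0,0,0.05,0.085],[0,0,7.2,0,0,0.04,0.085],[0,0,0,0,0,0,0.085],[0,0,0,0,0,0,0.085]]'; python3 - <<'E'
from h import *
grab("wrist","w2");np.save("w2cal.npy",K("wrist")[2])
E
```

```text
time: 4.15
tcp_pos: [0.5735, -0.2806, 0.0962]
tool_rot: [0.789, 0.615, 0.0, -0.0]
ft_force: [0.4, -1.1, 0.7]
width: 0.995
```

View pics/w2.png

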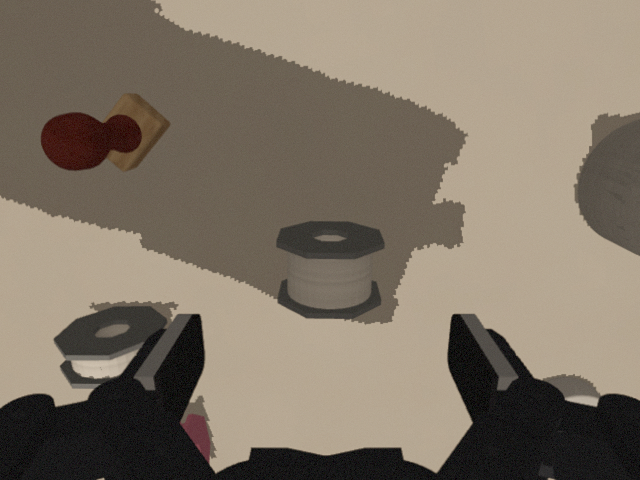

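```bash
python3 -m creep '[[0,0,0,-0.0067,0.002,0.035,0.085],[0,0,0,0,0,0.035,0.085],[0,0,0,0,0,0.0150,0.085],[0,0,0,0,0,0,0.085],[0,0,0,0,0,0,0.02],[0,0,0,0,0,0,0.02],[0,0,0,0,0,0,0.02],[0,0,0,0,0,0,0.02],[0,0,0,0,0,0,0.02]]'
```

```text
time: 5.1
tcp_pos: [0.574, -0.289, 0.0125]
tool_rot: [0.79, 0.613, 0.001, 0.001]
ft_force: [-1.4, 1.1, 8.0]
width: 0.621
```

```bash
python3 -m creep '[[0,0,0,0,0,-0.04,0.02],[0,0,0,0,0,-0.05,0.02],[0,0,-7.9,0,0,-0.05,0.02],[0,0,-7.9,0,0,0,0.02],[0,0,0,0.0482,-0.0011,0,0.02],[0,0,0,0.0482,-0.0011,0,0.02],[0,0,0,0.0482,-0.0011,0,0.02],[0,0,0,0.0482,-0.0011,0,0.02],[0,0,0,0.0482,-0.0010,0,0.02],[0,0,0,0.0482,-0.0010,0,0.02]]';python3 -m creep '[[0,0,0,0,0,0.03,0.02],[0,0,0,0,0,0.02,0.02],[0,0,0,0,0,0,0.02],[0,0,0,0,0,0,0.02]]'; python3 - <<'E'
from h import *
np.set_printoptions(precision=4,suppress=True)
print(R.from_quat(ctrl.state()["tool_rot"]).as_matrix())
grab("wrist","w3");np.save("w3cal.npy",K("wrist")[2]); grab("scene","s3")
E
```

```text
time: 6.1
tcp_pos: [0.5597, 0.0022, 0.1515]
tool_rot: [0.699, 0.715, 0.001, 0.001]
ft_force: [-0.3, -0.2, -1.0]
width: 0.622
time: 6.5
tcp_pos: [0.5603, 0.0002, 0.1013]
tool_rot: [0.699, 0.715, 0.0, 0.0]
ft_force: [1.0, -0.9, -0.9]
width: 0.619
[[-0.0234  0.9997  0.0008]
 [ 0.9997  0.0234  0.    ]
 [-0.      0.0008 -1.    ]]
```

View pics/w3.png

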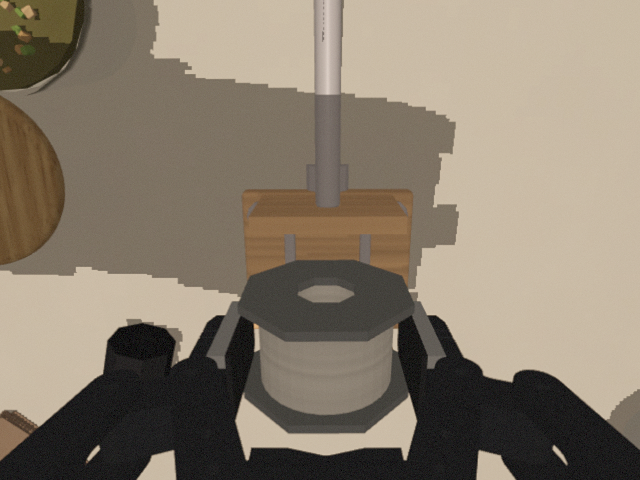

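View pics/s3.png

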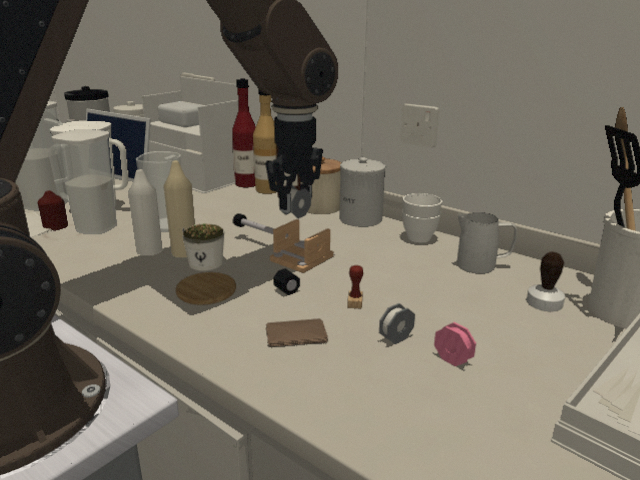

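```bash
cat > ov.py <<'E'
from fit import *
import sys
D=np.array([.561,-.0138,.024])
def ov(fn,calf,D,out,s=2,box=(0,0,640,480)):
    T=np.load(calf); k,d,_=K("wrist"); cal=(k,d,T)
    big=cv2.resize(cv2.imread(fn),None,fx=s,fy=s)
    def L(P,c):
        q=np.int32((proj("wrist",place(P,D),cal)+.5)*s); cv2.polylines(big,[q],True,c,1)
    for y in(-.043,-.035,.035,.043): L([(-.035,y,.063),(.035,y,.063)],(0,255,0))
    L([(-.048,-.043,.012),(.048,-.043,.012),(.048,.043,.012),(-.048,.043,.012)],(255,0,0))
    for x in(-.0183,.0183): L([(x,-.035,.017),(x,.035,.017)],(0,0,255))
    L([(0,-.043,.039),(0,.043,.039)],(0,255,255))
    a,b,c,e=box; cv2.imwrite(out,big[b*s:e*s,a*s:c*s])
if __name__=="__main__": ov("pics/w3.png","w3cal.npy",D,"pics/o3.png",3,(220,150,430,340))
E
python3 ov.py
```

```text
(no output)
```

View pics/o3.png

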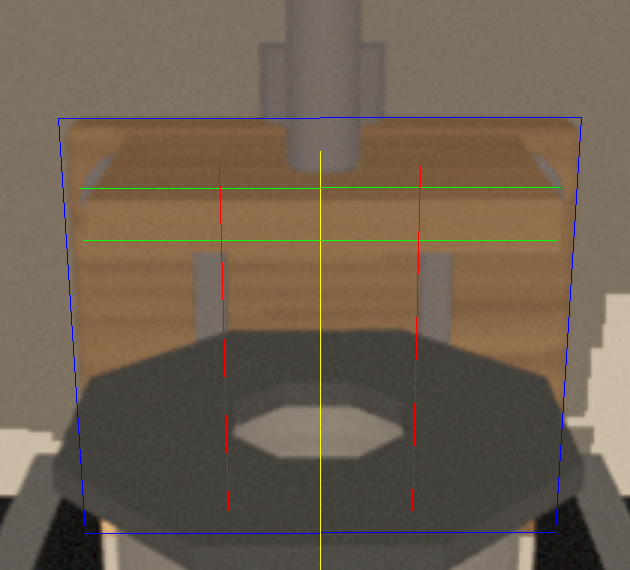

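```bash
python3 -m creep '[[0,0,0,-0.0025,0.0013,0.005,0.02],[0,0,0,0,0,0.03,0.02],[0,0,0,0,0,0.02,0.02],[0,0,0,0,0,0.01,0.02],[0,0,0,0,0,0.005,0.02],[0,0,0,0,0,0,0.02]]'
```

```text
time: 7.2
tcp_pos: [0.5615, -0.0023, 0.0303]
tool_rot: [0.699, 0.715, 0.0, -0.0]
ft_force: [-0.5, 0.1, -1.4]
width: 0.621
```

```bash
python3 -m creep '[[0,0,0,0,0,0.003,0.02],[0,0,0,0,0,0.003,0.02],[0,0,0,0,0,0,0.02]]';  python3 - <<'E'
from h import *
grab("wrist","w4");np.save("w4cal.npy",K("wrist")[2])
E
```

```text
time: 7.5
tcp_pos: [0.5616, -0.0021, 0.0246]
tool_rot: [0.699, 0.715, 0.0, 0.0]
ft_force: [-0.1, 0.6, -1.9]
width: 0.62
```

View pics/w4.png

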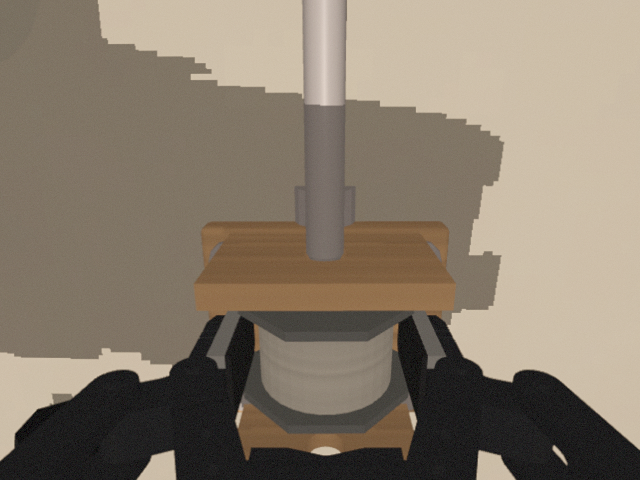

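```bash
python3 -m creep '[[0,0,0,0,0,0.001,0.02],[0,0,0,0,0,0,0.085],[0,0,0,0,0,0,0.085],[0,0,0,0,0,0,0.085],[0,0,0,0,0,-0.03,0.085],[0,0,0,0,0,-0.05,0.085],[0,0,0,0,0,-0.05,0.085],[0,0,0,0,0,-0.02,0.085],[0,0,0,0,0,0,0.085],[0,0,0,0,0,0,0.085]]';  python3 - <<'E'
from h import *
grab("wrist","w5");np.save("w5cal.npy",K("wrist")[2])
from ov import *
ov("pics/w5.png","w5cal.npy",[.562,-.015,.024],"pics/o5.png",3,(220,150,430,400))
E
```

```text
time: 8.55
tcp_pos: [0.561, -0.0021, 0.1729]
tool_rot: [0.699, 0.715, 0.0, -0.0]
ft_force: [0.0, -0.4, -0.5]
width: 0.995
```

View pics/o5.png

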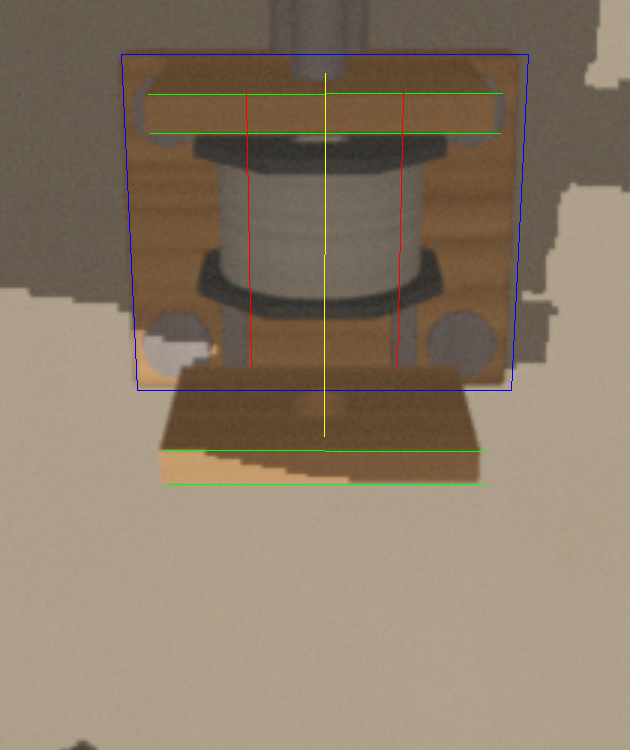

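```bash
python3 -m creep '[[0,0,7.95,0,0,0,0.085],[0,0,7.95,0,0,0,0.085],[0,0,0,-0.046,-0.0054,0,0.085],[0,0,0,-0.046,-0.0054,0,0.085],[0,0,0,-0.046,-0.0054,0,0.085],[0,0,0,-0.046,-0.0054,0,0.085],[0,0,0,-0.046,-0.0054,0,0.085],[0,0,0,-0.046,-0.0054,0,0.085],[0,0,0,-0.046,-0.0054,0.04,0.085],[0,0,0,0,0,0.035,0.085]]';python3 -m creep '[[0,0,0,0,0,0,0.085],[0,0,0,0,0,0,0.085]]'; python3 - <<'E'
from h import *
grab("wrist","w6");np.save("w6cal.npy",K("wrist")[2])
E
```

```text
time: 9.6
tcp_pos: [0.4454, -0.3001, 0.1038]
tool_rot: [0.792, 0.61, -0.0, 0.0]
ft_force: [0.2, 0.0, -1.1]
width: 0.999
time: 9.8
tcp_pos: [0.4466, -0.2959, 0.1048]
tool_rot: [0.791, 0.612, -0.0, -0.002]
ft_force: [0.4, -0.2, 0.3]
width: 0.995
```

View pics/w6.png

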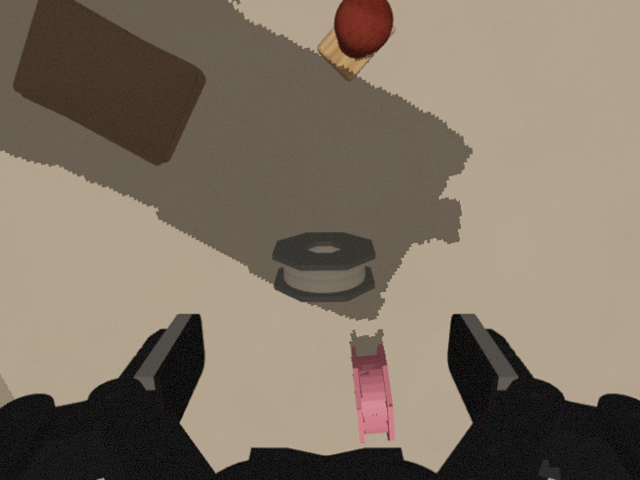

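```bash
python3 -m creep '[[0,0,0,-0.0093,-0.0008,0.04,0.085],[0,0,0,0,0,0.035,0.085],[0,0,0,0,0,0.0175,0.085],[0,0,0,0,0,0,0.085],[0,0,0,0,0,0,0.02],[0,0,0,0,0,0,0.02],[0,0,0,0,0,0,0.02],[0,0,0,0,0,0,0.02],[0,0,0,0,0,0,0.02]]'
```

```text
time: 10.75
tcp_pos: [0.4446, -0.3055, 0.0151]
tool_rot: [0.791, 0.612, 0.0, 0.001]
ft_force: [-0.3, 1.9, 9.2]
width: 0.62
```

```bash
python3 -m creep '[[0,0,0,0,0,-0.05,0.02],[0,0,0,0,0,-0.05,0.02],[0,0,-7.95,0,0,-0.05,0.02],[0,0,-7.95,0,0,0,0.02],[0,0,0,0.0443,0.0206,0,0.02],[0,0,0,0.0443,0.0206,0,0.02],[0,0,0,0.0443,0.0206,0,0.02],[0,0,0,0.0443,0.0206,0,0.02],[0,0,0,0.0443,0.0206,0,0.02],[0,0,0,0.0443,0.0206,0,0.02]]';python3 -m creep '[[0,0,0,0,0,0.03,0.02],[0,0,0,0,0,0.02,0.02],[0,0,0,0,0,0,0.02],[0,0,0,0,0,0,0.02]]'; python3 - <<'E'
from h import *
grab("wrist","w7");np.save("w7cal.npy",K("wrist")[2])
from ov import *
ov("pics/w7.png","w7cal.npy",[.5612,-.015,.024],"pics/o7.png",2,(160,100,480,400))
E
```

```text
time: 11.75
tcp_pos: [0.5617, -0.0345, 0.1646]
tool_rot: [0.699, 0.715, 0.001, 0.001]
ft_force: [0.8, -0.5, -0.7]
width: 0.617
time: 12.15
tcp_pos: [0.5613, -0.0367, 0.1142]
tool_rot: [0.699, 0.715, 0.0, 0.0]
ft_force: [-0.1, -0.2, 0.2]
width: 0.62
```

View pics/o7.png

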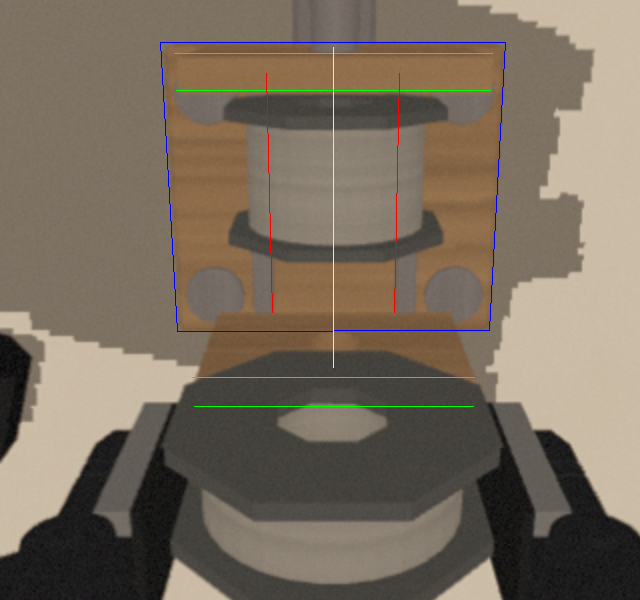

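```bash
python3 -m creep '[[0,0,0,0,0.0004,0.02,0.02],[0,0,0,0,0,0.03,0.02],[0,0,0,0,0,0.02,0.02],[0,0,0,0,0,0.01,0.02],[0,0,0,0,0,0.004,0.02],[0,0,0,0,0,0.003,0.02],[0,0,0,0,0,0,0.02]]'; python3 - <<'E'
from h import *
grab("wrist","w8")
E
```

```text
time: 12.9
tcp_pos: [0.5621, -0.0368, 0.0273]
tool_rot: [0.699, 0.715, 0.001, 0.001]
ft_force: [-0.2, -0.2, -0.5]
width: 0.619
```

View pics/w8.png

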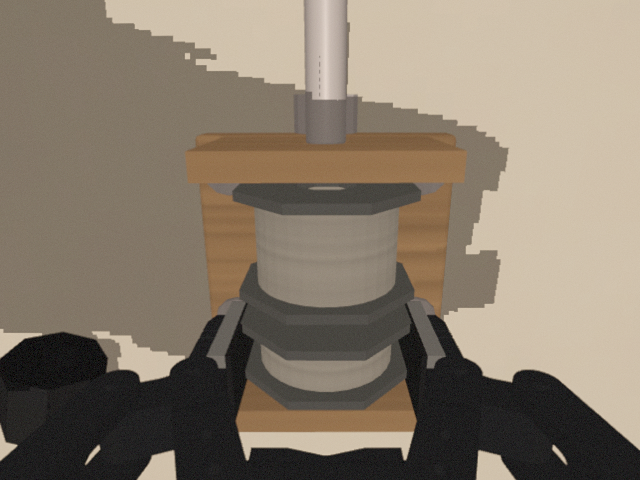

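```bash
python3 -m creep '[[0,0,0,0,0,0.0005,0.02],[0,0,0,0,0,0,0.085],[0,0,0,0,0,0,0.085],[0,0,0,0,0,0,0.085],[0,0,0,0,0,-0.03,0.085],[0,0,0,0,0,-0.05,0.085],[0,0,0,0,0,-0.05,0.085],[0,0,0,0,0,-0.02,0.03],[0,0,0,0,0,0,0],[0,0,0,0,0,0,0]]'; python3 - <<'E'
from h import *
np.set_printoptions(precision=3,suppress=True)
grab("wrist","w9");np.save("w9cal.npy",K("wrist")[2])
from ov import *
ov("pics/w9.png","w9cal.npy",[.5612,-.015,.024],"pics/o9.png",2,(160,60,480,360))
def tri(a,b):
    o1,v1=ray("top",a);o2,v2=ray("scene",b)
    A=np.c_[v1[0],-v2[0]]; s=np.linalg.lstsq(A,o2-o1,rcond=None)[0]
    return (o1+s[0]*v1[0]+o2+s[1]*v2[0])/2, np.linalg.norm(o1+s[0]*v1[0]-o2-s[1]*v2[0])
for n,a,b in [("jug rim",(103,265),(158,156)),("bottle tan top",(153,288),(175,166)),("bottle grey",(118,316),(139,174)),("bigjug",(65,250),(85,128)),("knob",(187,229),(238,221))]: print(n,*tri(a,b))
im=cv2.imread("pics/scene0.png"); 
cv2.imwrite("pics/c9.png",np.clip(cv2.resize(im[80:310,20:320],None,fx=2.6,fy=2.6,interpolation=cv2.INTER_CUBIC)*1.3,0,255))
cv2.imwrite("pics/c9b.png",np.clip(cv2.resize(im[260:300,260:320],None,fx=10,fy=10,interpolation=cv2.INTER_CUBIC)*2.5,0,255))
E
```

```text
time: 13.95
tcp_pos: [0.5612, -0.0365, 0.1753]
tool_rot: [0.699, 0.715, 0.0, -0.0]
ft_force: [0.1, 0.1, -0.6]
width: 0.507
jug rim [0.459 0.261 0.18 ] 0.022763896963481082
bottle tan top [0.428 0.174 0.183] 0.011838570604404925
bottle grey [0.385 0.231 0.166] 0.009055960392727685
bigjug [0.422 0.33  0.23 ] 0.14373383136752835
knob [0.555 0.159 0.038] 0.00045504294257816234[ WARN:0@2.060] global loadsave.cpp:1063 imwrite_ Unsupported depth image for selected encoder is fallbacked to CV_8U.
```

View pics/o9.png

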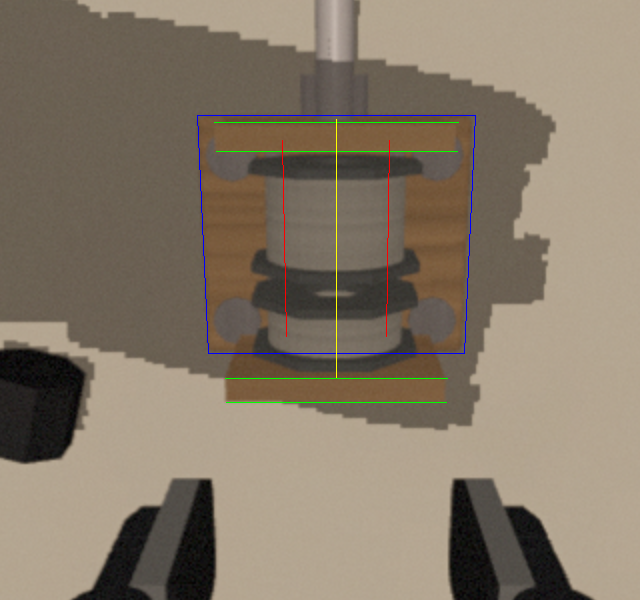

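View pics/c9.png

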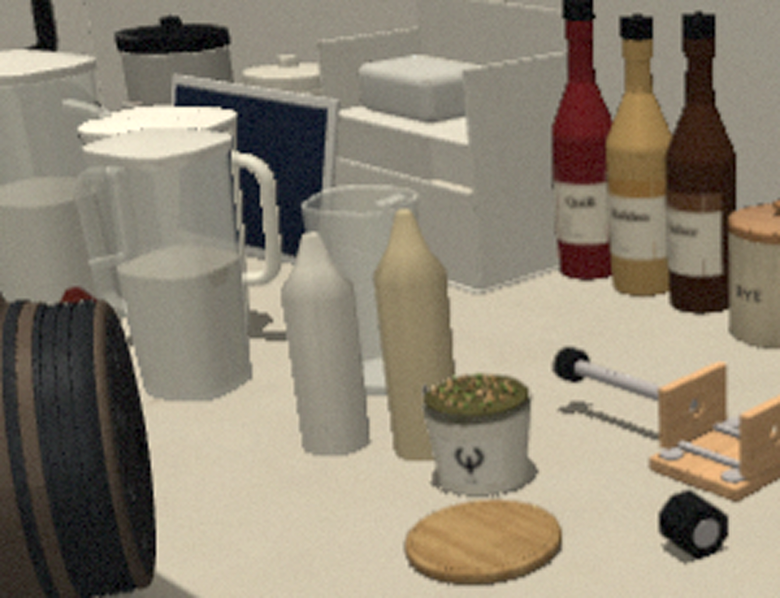

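View pics/c9b.png

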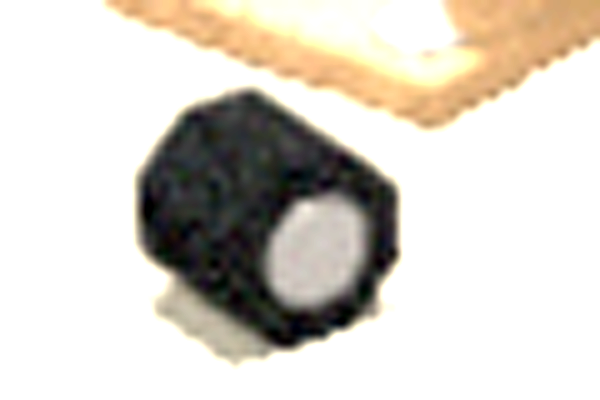

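```bash
python3 -m creep '[[0,0,8.5,0,0,-0.01,0],[0,0,8.5,0,0,0,0],[0,0,8.5,0,0,0,0],[0,0,8.5,0,0,0,0],[0,0,8.5,0,0,0,0],[0,0,8.5,0,0,0,0],[0,0,8.5,0,0,0,0],[0,0,8.5,0,0,0,0],[0,0,8.5,0,0,0,0],[0,0,8.5,0,0,0,0]]'; python3 -m creep '[[0,0,5,0,0,0,0],[0,0,0,0,-0.048,0,0],[0,0,0,0,-0.048,0,0],[0,0,0,0,-0.048,0,0],[0,0,0,0,-0.048,0,0],[0,0,0,0,-0.048,0,0],[0,0,0,0,0,0,0],[0,0,0,0,0,0,0]]'; python3 - <<'E'
from h import *
np.set_printoptions(precision=4,suppress=True)
print(R.from_quat(ctrl.state()["tool_rot"]).as_matrix())
grab("wrist","w10");np.save("w10cal.npy",K("wrist")[2])
E
```

```text
time: 15.0
tcp_pos: [0.561, -0.0365, 0.1837]
tool_rot: [0.999, 0.052, -0.002, -0.0]
ft_force: [0.3, 0.1, 0.4]
width: 0.001
time: 15.8
tcp_pos: [0.5551, 0.2041, 0.1838]
tool_rot: [1.0, 0.013, -0.001, 0.0]
ft_force: [-0.5, 0.1, 0.0]
width: 0.001
[[ 0.9997  0.0258 -0.0028]
 [ 0.0258 -0.9997 -0.0008]
 [-0.0029  0.0007 -1.    ]]
```

View pics/w10.png

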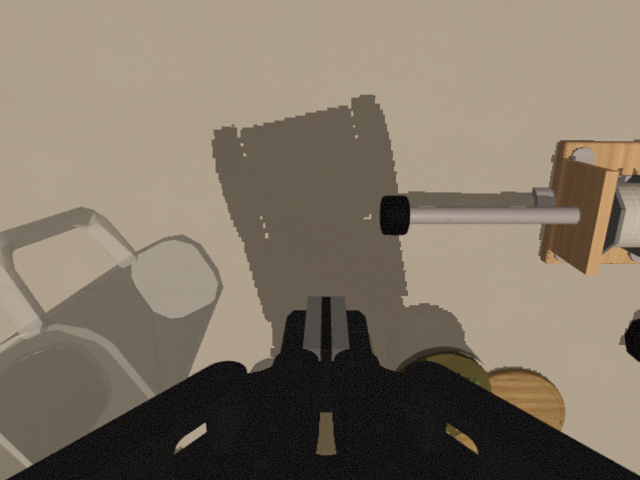

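```bash
python3 - <<'E'
from h import *
np.set_printoptions(precision=4,suppress=True)
cal=(*K("wrist")[:2],np.load("w10cal.npy"))
for n,uv,z in [("face",(380.5,215),.039),("jugR",(218,280),.0),("jugR",(218,280),.1),("jugtopedge",(180,240),.0),("jug big",(130,400),.1),("pudR",(425,305),0)]: print(n,z,onz("wrist",uv,z,cal))
E
```

```text
face 0.039 [[0.5569 0.163  0.039 ]]
jugR 0.0 [[0.4873 0.2892 0.    ]]
jugR 0.1 [[0.5323 0.2628 0.1   ]]
jugtopedge 0.0 [[0.5217 0.318  0.    ]]
jug big 0.1 [[0.4468 0.3241 0.1   ]]
pudR 0 [[0.4683 0.1147 0.    ]]
```

```bash
python3 -m creep '[[0,0,0,0.0015,0.012,0.04,0],[0,0,0,0,0,0.04,0],[0,0,0,0,0,0.04,0],[0,0,0,0,0,0.02,0],[0,0,0,0,0,0.017,0],[0,0,0,0,0,0,0],[0,0,0,0,0,0,0]]';  python3 - <<'E'
from h import *
grab("wrist","w11");grab("scene","s11")
E
```

```text
time: 16.55
tcp_pos: [0.5578, 0.1903, 0.0286]
tool_rot: [1.0, 0.011, -0.0, 0.0]
ft_force: [-0.9, 0.3, 1.1]
width: -0.001
```

View pics/w11.png

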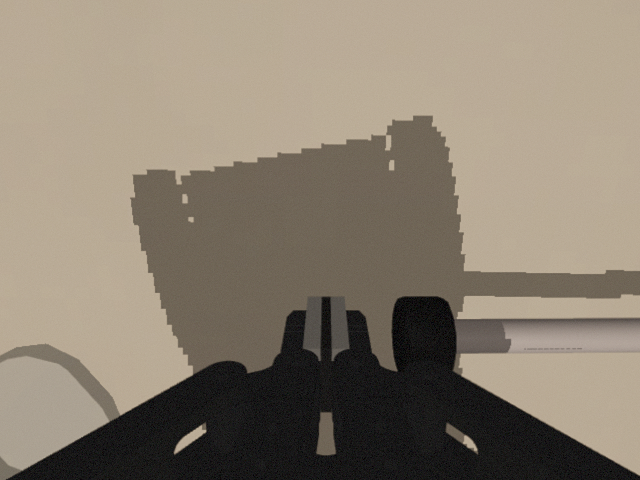

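View pics/s11.png

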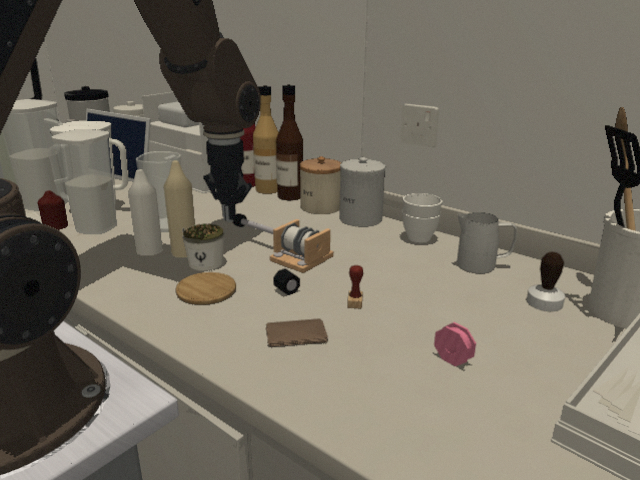

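```bash
python3 -m creep '[[0,0,0,0,0.012,-0.004,0],[0,0,0,0,0.012,0,0],[0,0,0,0,0.012,0,0],[0,0,0,0,0.012,0,0],[0,0,0,0,0.012,0,0],[0,0,0,0,0,0,0]]';  python3 - <<'E'
from h import *
grab("wrist","w12");grab("scene","s12");print(ctrl.state()["ft_force"])
im=cv2.imread("pics/scene0.png");a=cv2.imread("pics/s12.png")[180:300,180:360];b=cv2.imread("pics/w12.png")
cv2.imwrite("pics/c12.png",np.vstack([cv2.resize(a,(450,300)),cv2.resize(b,(450,300))]))
E
```

```text
time: 17.25
tcp_pos: [0.5591, 0.1296, 0.0326]
tool_rot: [1.0, 0.011, -0.0, 0.0]
ft_force: [0.3, -0.2, 1.1]
width: -0.001
[-0.3275904  -0.97794131  0.46810338]
```

View pics/c12.png

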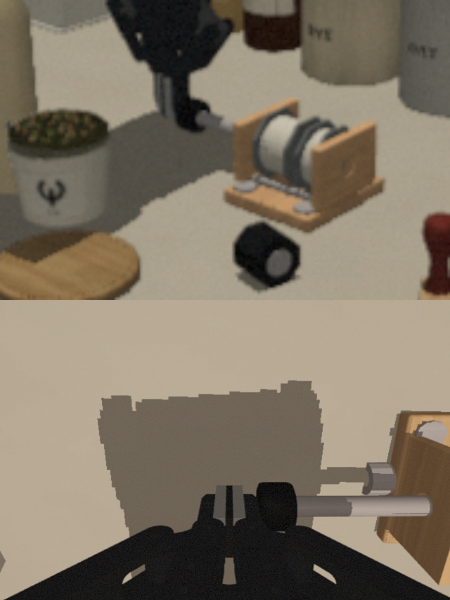

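```bash
python3 -m creep '[[0,0,0,0,0.012,0,0],[0,0,0,0,0.012,0,0],[0,0,0,0,0.012,0,0],[0,0,0,0,0.008,0,0]]'; python3 -m creep '[[0,0,0,0,0.004,0,0],[0,0,0,0,0.002,0,0]]';python3 -m creep '[[0,0,0,0,0.002,0,0]]'
```

```text
time: 17.75
tcp_pos: [0.56, 0.0862, 0.0325]
tool_rot: [1.0, 0.011, -0.0, -0.0]
ft_force: [0.4, 3.1, -2.5]
width: 0.002
time: 17.95
tcp_pos: [0.5602, 0.0809, 0.0325]
tool_rot: [1.0, 0.011, -0.0, -0.0]
ft_force: [0.3, 2.5, -2.7]
width: -0.002
time: 18.05
tcp_pos: [0.5602, 0.0793, 0.0325]
tool_rot: [1.0, 0.012, -0.0, -0.0]
ft_force: [0.7, 3.2, -2.1]
width: 0.003
```

```bash
python3 -m creep '[[0,0,0,0,0.003,0,0]]';python3 -m creep '[[0,0,0,0,0.002,0,0]]';python3 -m creep '[[0,0,0,0,0.002,0,0]]';python3 - <<'E'
from h import *
grab("wrist","w13");grab("scene","s13")
a=cv2.imread("pics/s13.png")[180:300,180:360];b=cv2.imread("pics/w13.png")
cv2.imwrite("pics/c13.png",np.vstack([cv2.resize(a,(450,300)),cv2.resize(b,(450,300))]))
E
```

```text
time: 18.15
tcp_pos: [0.5602, 0.0766, 0.0325]
tool_rot: [1.0, 0.012, -0.0, -0.0]
ft_force: [-1.4, 2.9, -1.7]
width: 0.001
time: 18.25
tcp_pos: [0.5603, 0.0746, 0.0326]
tool_rot: [1.0, 0.012, -0.0, -0.0]
ft_force: [-0.0, 17.8, -2.3]
width: 0.002
time: 18.35
tcp_pos: [0.5603, 0.0742, 0.0326]
tool_rot: [1.0, 0.011, 0.0, -0.001]
ft_force: [0.9, 34.7, -1.5]
width: -0.003
```

View pics/c13.png

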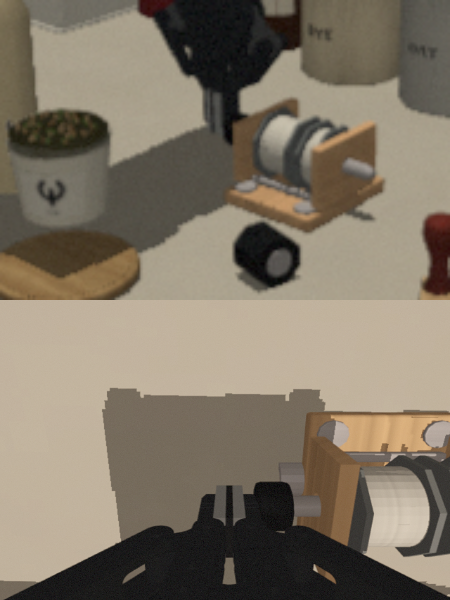

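```bash
python3 -m creep '[[0,0,0,0,-0.02,0,0],[0,0,0,0,-0.02,0,0],[0,0,0,0,0,-0.05,0],[0,0,-8.5,0,0,-0.05,0.06],[0,0,-8.5,0,0,-0.05,0.085],[0,0,-8.5,0,0,0,0.085],[0,0,-8.5,0,0,0,0.085],[0,0,-8.5,0,0,0,0.085],[0,0,-8.5,0,0,0,0.085],[0,0,-8.5,0,0,0,0.085]]'; python3 -m creep '[[0,0,-8.5,0,0,0,0.085],[0,0,-8.5,0,0,0,0.085],[0,0,-8.5,0,0,0,0.085],[0,0,-5,0,0,0,0.085],[0,0,0,0,0,0,0.085]]'; python3 - <<'E'
from h import *
np.set_printoptions(precision=4,suppress=True)
T=np.load("w1cal.npy"); print(onz("wrist",(246,204),.025,(*K("wrist")[:2],T)))
E
```

```text
time: 19.45
tcp_pos: [0.5596, 0.1122, 0.1829]
tool_rot: [0.861, 0.509, 0.0, 0.0]
ft_force: [0.0, -0.5, 0.2]
width: 0.995
time: 19.95
tcp_pos: [0.5595, 0.1122, 0.1828]
tool_rot: [0.698, 0.716, 0.0, 0.0]
ft_force: [0.6, 0.0, -0.9]
width: 0.995
[[ 0.4477 -0.0762  0.025 ]]
```

```bash
python3 -m creep '[[0,0,0,-0.0355,-0.0233,0,0.085],[0,0,0,-0.0355,-0.0233,0,0.085],[0,0,0,-0.0355,-0.0233,0,0.085],[0,0,0,-0.0355,-0.0233,0,0.085],[0,0,0,-0.0355,-0.0233,0,0.085],[0,0,0,0,0,0.04,0.085],[0,0,0,0,0,0.03,0.085],[0,0,0,0,0,0,0.085],[0,0,0,0,0,0,0.085]]'; python3 - <<'E'
from h import *
im=grab("wrist","w14");np.save("w14cal.npy",K("wrist")[2])
c=im[200:360,220:440,::-1]
cv2.imwrite("pics/c14.png",np.clip(cv2.resize(c,None,fx=3.6,fy=3.6,interpolation=cv2.INTER_CUBIC)*2.,0,255).astype('u1'))
E
```

```text
time: 20.85
tcp_pos: [0.4474, -0.0678, 0.113]
tool_rot: [0.699, 0.715, -0.0, -0.0]
ft_force: [0.7, -0.7, 0.5]
width: 0.994
```

View pics/w14.png

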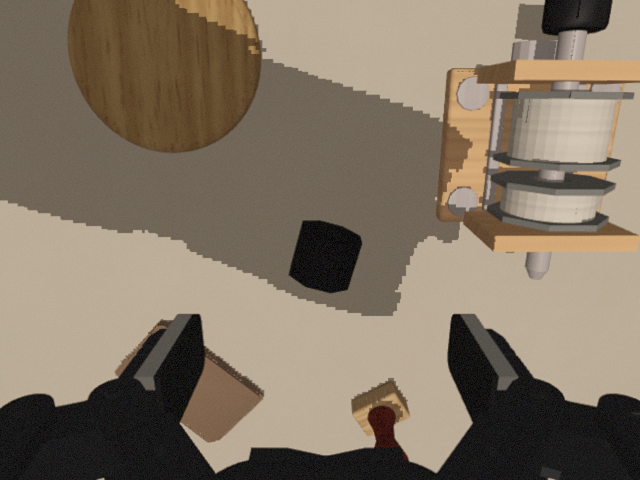

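View pics/c14.png

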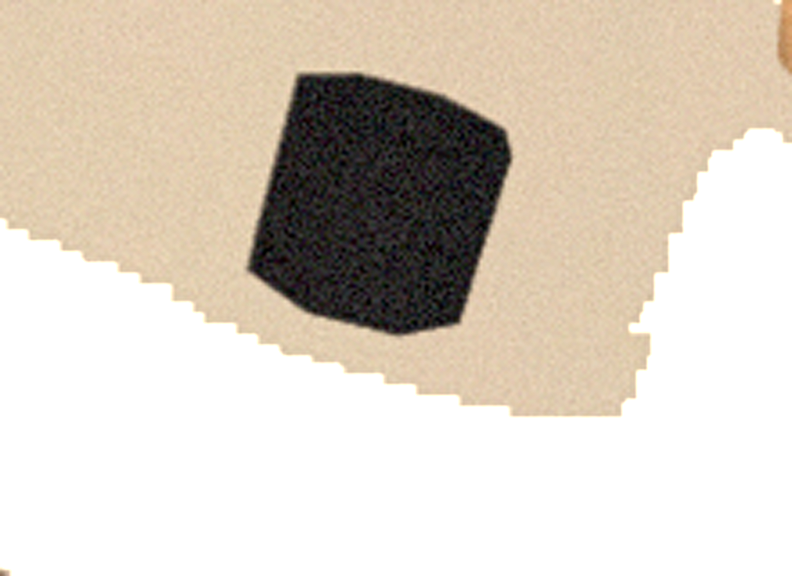

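```bash
cat > capfit.py <<'E'
from fit import *
from scipy.optimize import minimize
def hullmask(P,cal,s=4,box=(280,210,380,300)):
    q=proj("wrist",P,cal); q=(q+.5-np.array(box[:2]))*s
    h=cv2.convexHull(np.float32(q)); m=np.zeros(((box[3]-box[1])*s,(box[2]-box[0])*s),np.uint8)
    cv2.fillConvexPoly(m,np.int32(h*16),1,shift=4); return m>0
E
python3 - <<'E'
from capfit import *
np.set_printoptions(precision=4,suppress=True)
box=(270,200,390,310);s=4
im=cv2.imread("pics/w14.png"); cal=(*K("wrist")[:2],np.load("w14cal.npy"))
g=cv2.resize(im[box[1]:box[3],box[0]:box[2]].max(2),None,fx=s,fy=s,interpolation=cv2.INTER_LINEAR)
obs=g<45
n,l,st,_=cv2.connectedComponentsWithStats(obs.astype('u1')); obs=l==1+np.argmax(st[1:,4]); print(obs.sum(),st[1:])
O=OCT*36/54
M=np.vstack([np.c_[O[:,0],np.full(8,sg*.015),.018+O[:,1]] for sg in(1,-1)])
def cost(p):
    m=hullmask(place(M,[p[0],p[1],p[2]/10]),cal,s,box); return (m^obs).sum()/obs.sum()
best=min((minimize(cost,[.4477,-.0762,y],method="Nelder-Mead",options=dict(initial_simplex=[[.4477,-.0762,y],[.4517,-.0762,y],[.4477,-.0722,y],[.4477,-.0762,y+1]],xatol=1e-5,fatol=1e-5)) for y in(-3,-2,-1)),key=lambda r:r.fun)
p=best.x; print(p[:2],np.degrees(p[2]/10),best.fun)
E
```

```text
61919 [[   77    83   290   288 61919]]
[ 0.4471 -0.0795] -12.483780782359947 0.046609279865630904
```

```bash
python3 -m creep '[[0,0,6.95,0,0,0.02,0.085],[0,0,6.95,0,0,0.02,0.085],[0,0,0,-0.0115,0.0022,0.03,0.085],[0,0,0,0,0,0.02,0.085],[0,0,0,0,0,0.015,0.085],[0,0,0,0,0,0,0.085]]'; python3 -m creep '[[0,0,0,0,0,0.002,0.02],[0,0,0,0,0,0,0.01],[0,0,0,0,0,0,0.01],[0,0,0,0,0,0,0.01],[0,0,0,0,0,0,0.01],[0,0,0,0,0,0,0.01]]'
```

```text
time: 21.5
tcp_pos: [0.4473, -0.0793, 0.0075]
tool_rot: [0.78, 0.626, -0.0, -0.0]
ft_force: [-0.7, 0.3, 0.8]
width: 0.995
time: 22.1
tcp_pos: [0.4473, -0.0795, 0.0066]
tool_rot: [0.78, 0.626, 0.001, 0.001]
ft_force: [-0.8, 1.3, 11.2]
width: 0.406
```

```bash
python3 -m creep '[[0,0,0,0,0,-0.04,0.01],[0,0,0,0,0,-0.04,0.01],[0,0,-6.95,0,0,-0.034,0.01],[0,0,-6.95,0,0,0,0.01],[0,0,0,-0.0118,0.0385,0,0.01],[0,0,0,-0.0118,0.0385,0,0.01],[0,0,0,-0.0118,0.0385,0,0.01],[0,0,0,0,0,0.03,0.01],[0,0,0,0,0,0.03,0.01],[0,0,0,0,0,0.02,0.01]]'; python3 -m creep '[[0,0,0,0,0,0.01,0.01],[0,0,0,0,0,0,0.01],[0,0,0,0,0,0,0.01]]'; python3 - <<'E'
from h import *
np.set_printoptions(precision=4,suppress=True)
print(R.from_quat(ctrl.state()["tool_rot"]).as_matrix())
im=grab("wrist","w15");np.save("w15cal.npy",K("wrist")[2]); s=grab("scene","s15")
cv2.imwrite("pics/c15.png",np.clip(cv2.resize(s[200:310,220:380,::-1],None,fx=5,fy=5,interpolation=cv2.INTER_CUBIC)*1.5,0,255).astype('u1'))
E
```

```text
time: 23.1
tcp_pos: [0.5627, -0.112, 0.0382]
tool_rot: [0.699, 0.715, -0.0, -0.001]
ft_force: [-0.1, 0.3, -0.8]
width: 0.407
time: 23.4
tcp_pos: [0.5636, -0.1122, 0.0305]
tool_rot: [0.699, 0.715, 0.0, 0.0]
ft_force: [0.3, -0.0, -0.3]
width: 0.402
[[-0.0235  0.9997  0.001 ]
 [ 0.9997  0.0235 -0.0002]
 [-0.0003  0.001  -1.    ]]
```

View pics/w15.png

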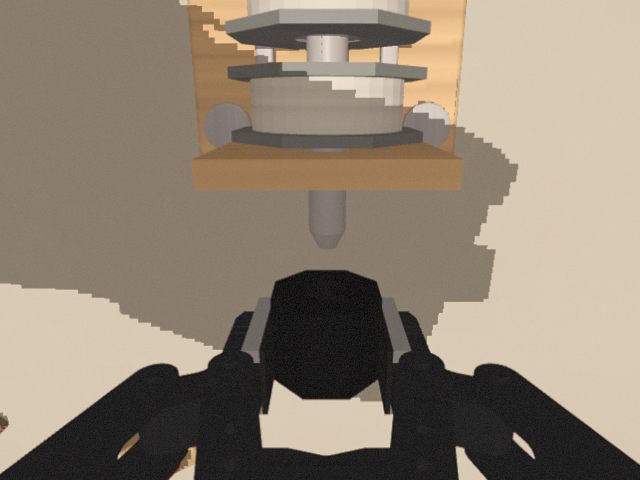

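View pics/c15.png

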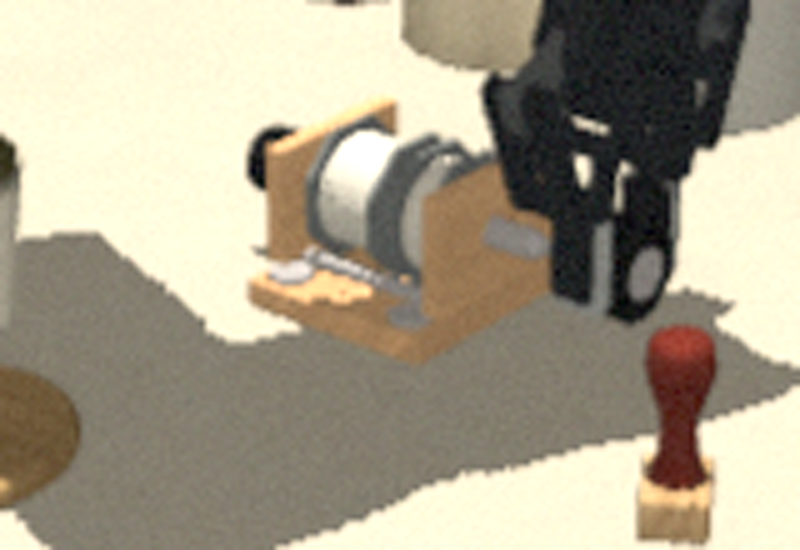

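```bash
python3 -m creep '[[0,0,0,0.005,0.0007,0.0029,0.01],[0,0,0,0.005,0,0,0.01],[0,0,0,0,0,0,0.01],[0,0,0,0,0,0,0.01]]';python3 - <<'E'
from h import *
np.set_printoptions(precision=3,suppress=True)
im=grab("wrist","w16");np.save("w16cal.npy",K("wrist")[2]); s=grab("scene","s16")
cv2.imwrite("pics/c16.png",np.clip(cv2.resize(s[235:275,305:365,::-1],None,fx=12,fy=12,interpolation=cv2.INTER_CUBIC)*1.5,0,255).astype('u1'))
t=ctrl.state()["tcp_pos"]; print(t)
cy=t[1]
print("disc pred",proj("scene",[[t[0]+.024*.015,cy-.015,t[2]+.0114]]), "axis pts at tip -.067,-.045", proj("scene",[[.5612+.024*.067,-.082,.039],[.5612+.024*.045,-.06,.039]]))
E
```

```text
time: 23.9
tcp_pos: [0.5637, -0.1018, 0.0268]
tool_rot: [0.699, 0.716, 0.0, 0.0]
ft_force: [0.5, -0.4, -0.6]
width: 0.405
[ 0.564 -0.102  0.027]
disc pred [[345.09 255.65]] axis pts at tip -.067,-.045 [[329.677 250.257]
 [320.39  247.183]]
```

View pics/c16.png

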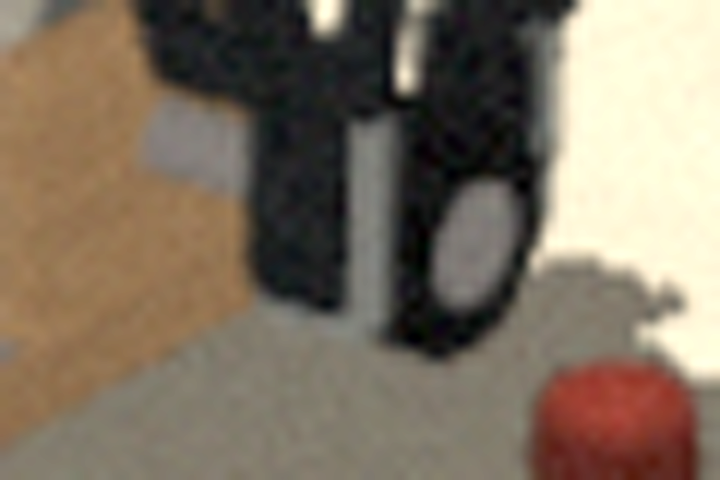

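```bash
python3 -m creep '[[0,0,0,0.005,0,-0.0005,0.01],[0,0,0,0.004,0,0,0.01],[0,0,0,0.004,0,0,0.01]]'; python3 -m creep '[[0,0,0,0.003,0,0,0.01],[0,0,0,0.003,0,0,0.01]]'
```

```text
time: 24.3
tcp_pos: [0.5633, -0.0887, 0.0272]
tool_rot: [0.699, 0.715, 0.0, -0.0]
ft_force: [0.4, -0.3, -1.4]
width: 0.405
time: 24.5
tcp_pos: [0.5632, -0.0828, 0.0272]
tool_rot: [0.699, 0.715, 0.0, -0.0]
ft_force: [-0.1, -0.5, -1.7]
width: 0.406
```

```bash
python3 - <<'E'
from h import *
grab("wrist","w17")
E
```

```text
(no output)
```

View pics/w17.png

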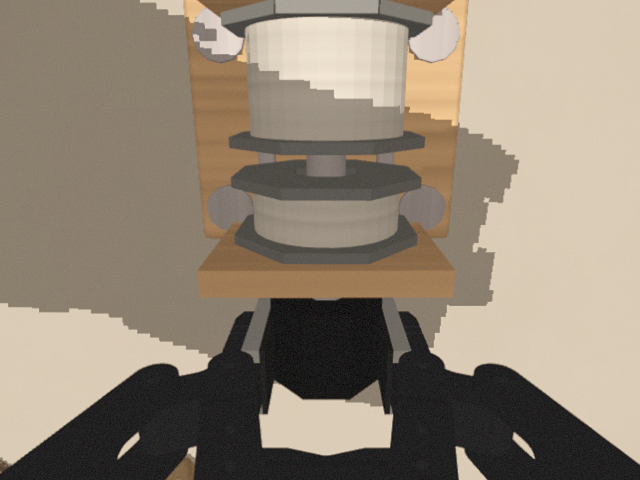

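```bash
python3 -m creep '[[0,0,0,0.003,0,0,0.01],[0,0,0,0.003,0,0,0.01],[0,0,0,0.002,0,0,0.01]]'; python3 -m creep '[[0,0,0,0.0015,0,0,0.01]]';python3 -m creep '[[0,0,0,0.001,0,0,0.01]]'
```

```text
time: 24.85
tcp_pos: [0.563, -0.0749, 0.0272]
tool_rot: [0.699, 0.715, 0.0, -0.0]
ft_force: [0.1, -0.7, 0.4]
width: 0.405
time: 24.95
tcp_pos: [0.563, -0.0736, 0.0272]
tool_rot: [0.699, 0.715, 0.0, 0.0]
ft_force: [-1.3, -12.7, -1.5]
width: 0.405
time: 25.05
tcp_pos: [0.563, -0.0735, 0.0272]
tool_rot: [0.698, 0.716, -0.0, 0.001]
ft_force: [-1.6, -16.6, -1.8]
width: 0.407
```

```bash
python3 -m creep '[[0,0,0,0.0005,0,0,0.01],[0,0,0,0,0,0,0.085],[0,0,0,0,0,0,0.085],[0,0,0,0,0,0,0.085],[0,0,0,0,0,0,0.085],[0,0,0,-0.004,0,-0.02,0.085],[0,0,0,-0.004,0,-0.04,0.085],[0,0,0,0,0,-0.05,0.085],[0,0,0,-0.02,0,-0.05,0.085],[0,0,0,0,0,0,0.085]]'; python3 - <<'E'
from h import *
im=grab("wrist","w18");np.save("w18cal.npy",K("wrist")[2]); s=grab("scene","s18")
a=cv2.resize(s[190:320,180:380,::-1],(770,500),interpolation=cv2.INTER_CUBIC)
cv2.imwrite("pics/c18.png",np.clip(a*1.4,0,255).astype('u1'))
cv2.imwrite("pics/c18b.png",np.clip(cv2.resize(im[:,160:480,::-1],None,fx=1.25,fy=1.25)*1.6,0,255).astype('u1'))
E
```

```text
time: 26.05
tcp_pos: [0.5658, -0.1004, 0.1896]
tool_rot: [0.699, 0.715, 0.002, 0.005]
ft_force: [0.3, -0.0, -0.1]
width: 0.991
```

View pics/c18.png

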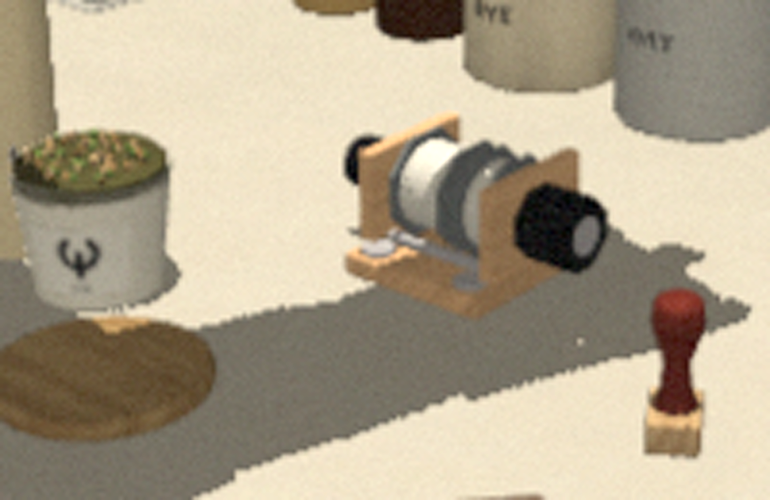

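View pics/c18b.png

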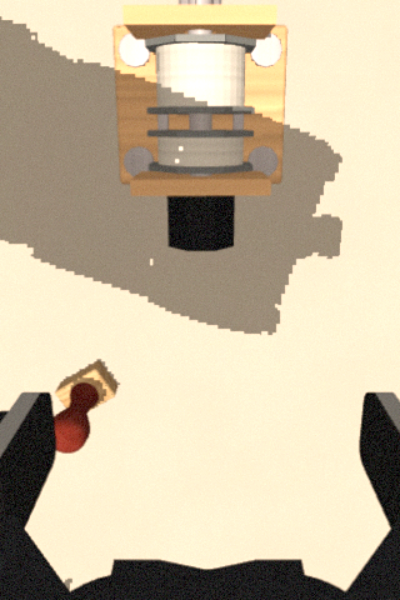

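```bash
python3 -m creep '[[0,0,0,0.04,0,-0.02,0.085],[0,0,0,0.04,0,-0.02,0.085],[0,0,0,0.03,0,0,0.085],[0,0,0,0,0,0,0.085],[0,0,0,0,0,0,0.085],[0,0,0,0,0,0,0.085]]'; python3 - <<'E'
from h import *
im=grab("wrist","w19");T=K("wrist")[2];np.save("w19cal.npy",T); np.set_printoptions(precision=4,suppress=True)
from ov import *
D=[.5612,-.015,.024]
ov("pics/w19.png","w19cal.npy",D,"pics/o19.png",2,(200,0,460,300))
cal=(*K("wrist")[:2],T); b=cv2.imread("pics/o19.png")
# knob face (expected local y .075, top z .053) and cap rim top z=.057 at y -.043, closed end -.073
for P,c in [([(-.014,.075,.039),(.014,.075,.039)],(255,255,0)),([(-.014,.057,.039),(.014,.057,.039)],(255,0,255)),([(-.0075,-.043,.057),(.0075,-.043,.057)],(0,255,255)),([(-.0075,-.073,.057),(.0075,-.073,.057)],(0,255,255))]:
    q=np.int32((proj("wrist",place(P,D),cal)+.5-[200,0])*2); cv2.line(b,q[0],q[1],c,1)
cv2.imwrite("pics/o19.png",np.clip(b*1.5,0,255).astype('u1'))
E
```

```text
time: 26.75
tcp_pos: [0.5607, 0.0108, 0.2225]
tool_rot: [0.699, 0.715, -0.001, -0.001]
ft_force: [0.2, -0.2, 0.1]
width: 0.994
```

View pics/o19.png

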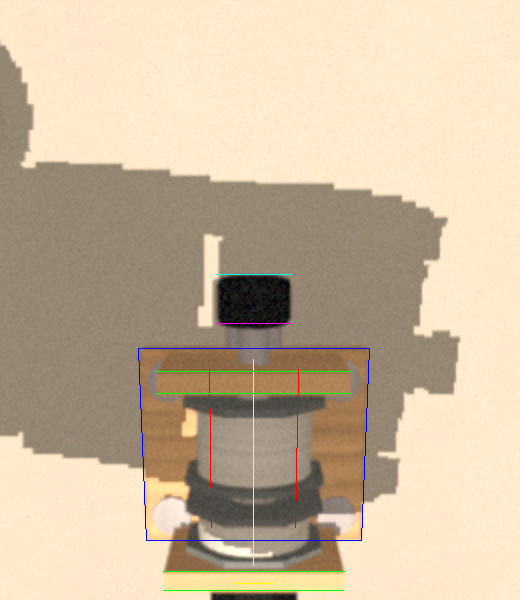

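```bash
python3 - <<'E'
from h import *
from ov import *
D=[.5612,-.015,.024]
ov("pics/w18.png","w18cal.npy",D,"pics/o18.png",4,(250,100,400,220))
cal=(*K("wrist")[:2],np.load("w18cal.npy")); b=cv2.imread("pics/o18.png")
for y,z in [(-.043,.057),(-.073,.057),(-.075,.057)]:
    q=np.int32((proj("wrist",place([(-.0075,y,z),(.0075,y,z)],D),cal)+.5-[250,100])*4); cv2.line(b,q[0],q[1],(255,255,0),1)
cv2.imwrite("pics/o18.png",np.clip(b*2.5,0,255).astype('u1'))
E
```

```text
(no output)
```

View pics/o18.png

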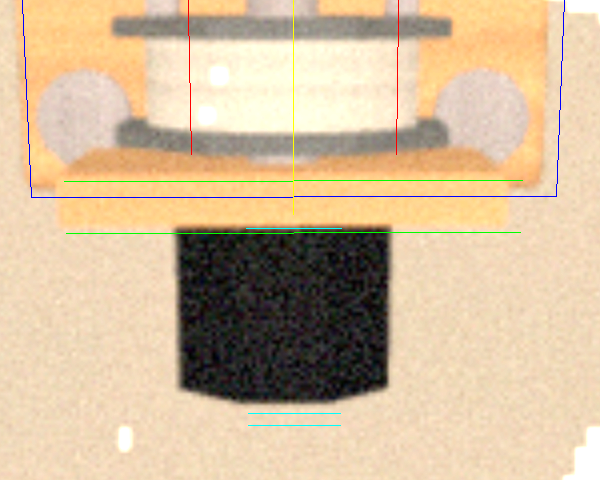

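```bash
python3 - <<'E'
from h import *
a=cv2.imread("pics/scene0.png").astype(int);b=grab("scene","s20")[:,:,::-1].astype(int)
for n,(x0,y0,x1,y1) in dict(stamp=(340,262,370,312),pud=(180,222,226,262)).items(): print(n,np.abs(a-b)[y0:y1,x0:x1].mean())
ctrl.close_job()
E
```

```text
stamp 5.615333333333333
pud 6.763768115942029
the job is handed in; nothing more can be done
```

View pics/s20.png

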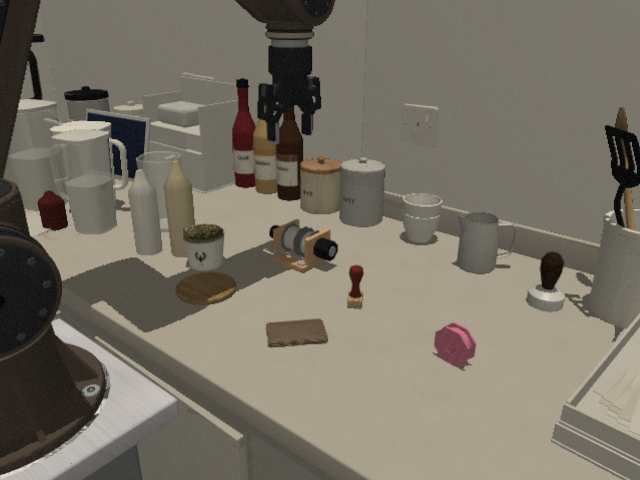

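The label dispenser is loaded and the job is handed in, at about 27 s of the 72 s allowed. The last picture shows both reels in the bay, the spindle through both and out of the far cheek, and the cap on its tip with the gripper clear of everything.

- **Reels:** The wide reel stands next to the spindle cheek and the narrow one next to the far cheek. Both sit between the ridges in the wrist pictures.
- **Spindle:** I pushed it by the knob until it met its stop, where the force rose from 3 N to 35 N. After the cap went on, the knob still lined up with its fully-in position to about 1 mm.
- **Cap:** It slid on without resistance and met the cheek at about 13–17 N, within 1 mm of where I expected. It then stayed in place when released. The picture I used to check the fit was taken while the arm was still moving, so its overlay is a few pixels off. Allowing for that, I see no gap.
- **Stamp and dessert cup:** Neither was touched, and both look to be where they were in the first picture. A simple before/after image difference was small for both but not zero. I put that down to image noise and shadow, not movement.

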